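# Find the pushbutton that still snaps and lock it out

### The job

Only one of the four black pushbuttons on the control box still has its snap; the others have gone soft. Press them slowly in turn until you feel one break over and drop down, giving up on a soft one before you lean on it with more than 8 N. Then set the aluminium lockout cap over the button that went down, flat on the panel, let go of it, and leave the other things on the bench where they are.

Things in the scene. Friction and masses are not known exactly. Their poses are not given: they have to be found in the camera images.
- panel: Low off-white sheet-metal control box, fixed on the table, 180 x 330 x 50 mm (x, y, z of its own frame); origin at the centre of its underside, its own y along the row of four buttons; its flat top is 50 mm above the table. Two green terminal strips stand 10 mm high along the far (+x) edge of the top.
- key_1: Black round pushbutton, 24 mm diameter, upright in the panel's top; origin at the centre of its top face, which at rest stands 15 to 16 mm above the panel's top. Full travel 10 mm. Which of the four buttons still snaps differs every time and cannot be seen.
- key_2: Second such button, same look. All four begin alike: a slack of 0 to 4.5 mm (unknown, different in each) at 0.2 to 0.5 N, then 2 N more per mm. The sound one breaks over at about 5 N: the force is suddenly lost, it drops by itself and stays down, its top 6 mm above the panel. Below is a hard stop.
- key_3: Third such button, same look. A soft one never breaks over: it pushes back ever harder, 2 N per mm, and comes up again when let go; if it has not broken over by 6 N it is soft. More than 8 N damages a button.
- key_4: Fourth such button, same look as the others.
- place_1 (a point): Centre of button 1's place, on the panel's top surface (50 mm above the table); a steel collar of 31 mm outer diameter and 3 mm height surrounds the button. Neighbouring places are 75 mm apart.
- place_2 (a point): Centre of button 2's place, on the panel's top surface (50 mm above the table); a steel collar of 31 mm outer diameter and 3 mm height surrounds the button. Neighbouring places are 75 mm apart.
- place_3 (a point): Centre of button 3's place, on the panel's top surface (50 mm above the table); a steel collar of 31 mm outer diameter and 3 mm height surrounds the button. Neighbouring places are 75 mm apart.
- place_4 (a point): Centre of button 4's place, on the panel's top surface (50 mm above the table); a steel collar of 31 mm outer diameter and 3 mm height surrounds the button. Neighbouring places are 75 mm apart.
- cap_mid (a point): Centre (half-way up) of the loose aluminium lockout cap, 42.5 mm high, about 80 g, standing upright on the table, z its axis: a round skirt of 44 mm outer and 37 mm inner diameter, 12.5 mm high, open below (8.5 mm deep inside), and on it a round grip post, 20 mm diameter, 30 mm high.
- cap: The same cap; origin at the centre of its open underside. Over a button that is down it goes over the collar and stands flat on the panel; over one that is up it stands at least 5 mm proud.
- driver: Bystander, loose: a screwdriver, lying; origin in its length, handle towards its own -x. Leave it where it is.
- relay: Bystander, loose: a clear plug-in relay, 30 x 30 x 40 mm; origin at the centre of its underside. Leave it where it is.
- collar: Bystander, loose: a spare steel collar, 35 mm diameter, 8 mm high; origin at the centre of its underside. Leave it where it is.
- plug: Bystander, loose: a blue connector, 18 x 70 x 22 mm; origin at the centre of its underside. Leave it where it is.
- jar: Bystander, loose: a jar, 52 mm diameter, 70 mm high; origin at the centre of its underside. Leave it where it is.
- can: Bystander, loose: a can, 52 mm diameter, 150 mm high; origin at the centre of its underside. Leave it where it is.
Mind the look-alikes: they are no part of the job. What is shaped like the cap but blue, brown or yellow is not meant.

How it is judged:
By the outcome, as a careful person would: the job done as asked, in the order asked, and still so for the second after the job is handed in, with the robot touching nothing.
It also fails if it takes over 67 s, if anything falls off the work surface, if the arm or the gripper's body presses on something with over 40 N, if the wrist force passes 120 N, or if a joint passes its speed limit or range.

### The arm

A 6-joint arm with a two-finger parallel gripper is mounted at the origin on the work surface. World frame = base frame: x ahead of the robot, y to its left, z up, the work surface at z = 0. Lengths are in m, angles in rad, forces in N, time in s.
With the tool pointing down it reaches from about 0.35 to 0.975 m from the base axis. Payload 17.4 kg.
Tool frame: the origin (TCP) lies at the very end of the fingers, on their centre line; the grasp point (between the pads) lies 19 mm behind it; z points along the fingers, y is the line along which they close (so a half turn about z gives the same grasp; the last joint's range is limited). The gripper opens to 85 mm and grips with 20 to 120 N. Pads are 22 mm wide; open, the fingers measure 114 mm over their backs; the gripper's body (76 mm by 85 mm) begins 54 mm behind the grasp point. The pads swing forward as they close: fully open they stand 13 mm farther back than shut.
Start: joints at [-1.329, 0.116, 1.442, -0, 1.584, -0.038], TCP at [0.186, -0.649, 0.231] pointing down, gripper open.
Joint ranges: [-2.83, 2.83], [-0.83, 2.19], [0.07, 2.5], [-1.14, 4.28], [0.01, 3], [-2.97, 2.97]. Speed limits (rad/s): [1.89, 1.89, 2.22, 3.14, 3.14, 3.14].

### API

Orientations are given as [roll, pitch, yaw] about the fixed x, y, z axes, in that order (R = Rz(yaw) Ry(pitch) Rx(roll)).
In Python, from workcell import state, camera, finish_job gives the robot as it stands.
- The arm moves only by the shell command python3 -m crank 'ROWS' [FORCE]. ROWS is JSON, one flat list of numbers, 5 for each row, row after row: the finger opening in mm, from 0 to 85.4, then the shift along the tool's x, y, z in mm, then the turn about the tool's z in rad. A call has 1 to 8 rows; each row shifts and turns the commanded pose from where the row before left it, along the tool's axes as they then stand; what a row does not reach is not made up. A row lasts 1/12 s, in which the tool goes at most 41.7 mm and 7.16 degrees, less where a joint would pass 70% of its speed; a pose out of reach is approached as far as the arm can. A call is refused whole if a number of a shift passes 41.7 or a number of a turn 0.125, either way. A call with a gripper value outside its range is refused whole. The fingers move at their own pace and stop on an object; FORCE is the grip in N (left out, the last holds). Time passes only in rows, so rows that do not move let the fingers close. It gives the time, the measured TCP pose, the force, the opening and the grip force at its end, in the units of the state.
- state(): the state, without advancing time (a new reading comes with each control period).
- camera(name): name is "scene" or "side" or "wrist"; returns a dict with "frame" (480x640x3 uint8, red, green, blue), "depth" (480x640 float32, m along the optical axis (not along the pixel's ray), 0 where there is no reading), "mtx" (3x3 intrinsics, pixels), "R" (3x3) and "t" (3): a world point X has camera coordinates R X + t. Camera axes: x right, y down, z forward; pixel columns grow to the right and rows downward; lengths in m; the calibration is good to about 2 mm. A picture is of the moment at which its call begins.
- finish_job(): hands the job in; it is judged then, once.
The state is a dict: "t": time; "q": joint angles; "joint_vel": joint speeds; "joint_efforts": joint torques, N m; "ee_pos": TCP position; "eef_rot": TCP orientation; "force": force on the tool from outside, world axes, zero at the start; "ft_torque": the same for the moment, N m; "width": finger opening in m; "grip_force": force on a finger pad.
Only numpy, scipy, OpenCV 4.12 (cv2) and the standard library are available. Lean on these libraries where they do the work, as an engineer would, in place of code of your own. Each camera call takes 0.05 s, during which the arm holds its last target. There are 200 camera calls.

## Working session

There is one attempt and no reset: what is moved stays moved. The work goes in short steps, Python scripts to look and compute and a shell command to move; the robot and the scene stay as the last step left them, time stands still between calls to the robot, and variables do not carry over. Pictures are saved under pics/ and viewed, at most 10 in all, crops included, and the job is handed in when it is done.

```bash
mkdir -p pics; ls
cat > h.py <<'E'
import numpy as np, cv2
from workcell import state, camera, finish_job
def snap(n, f):
    c=camera(n); cv2.imwrite(f'pics/{f}.png', c['frame'][:,:,::-1]); np.savez(f'pics/{f}.npz',**c); return c
def world(c,u,v,z=None):
    """pixel -> world; with depth or on plane z"""
    R,t,K=c['R'],c['t'],c['mtx']; ray=np.linalg.inv(K)@[u,v,1.]
    o=-R.T@t; d=R.T@ray
    s=c['depth'][int(round(v)),int(round(u))] if z is None else (z-o[2])/d[2]
    return o+s*d
E
python3 - <<'E'
from h import *
snap('scene','s1');snap('side','d1');s=state();print(s)
a=np.hstack([cv2.imread('pics/s1.png')]);
E
```

```text
pics
{'t': 0.1, 'q': array([-1.32877982e+00,  1.16422837e-01,  1.44219186e+00,  3.34870035e-05,
        1.58398573e+00, -3.78135140e-02]), 'joint_vel': array([ 0.00030759, -0.00010016, -0.00261731, -0.00017019,  0.00099476,
       -0.0005289 ]), 'joint_efforts': array([ 1.92749765e-03, -7.33667350e+01, -6.33789253e+01, -2.07695539e-04,
        5.24590840e-03,  5.43052920e-05]), 'ee_pos': array([ 0.18638212, -0.6485858 ,  0.23065033]), 'eef_rot': array([-3.14058687e+00, -7.15587867e-05,  2.79830408e-01]), 'force': array([-0.39240745, -0.10260242, -0.31295784]), 'ft_torque': array([ 0.0146596 , -0.00893596,  0.00946313]), 'grip_force': 0.0, 'width': 0.0851446142029325}
```

View pics/s1.png

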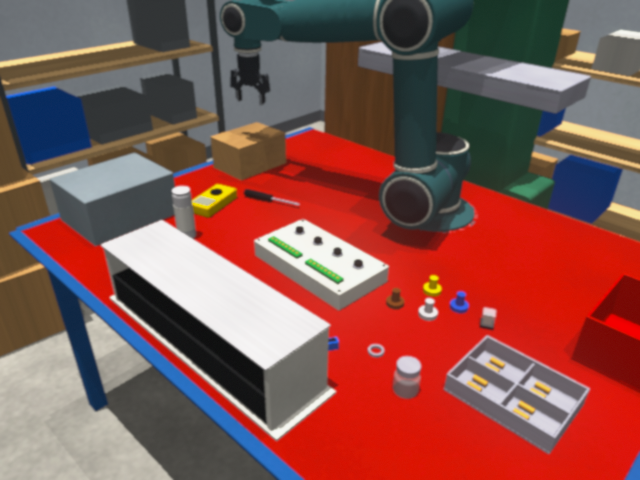

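View pics/d1.png

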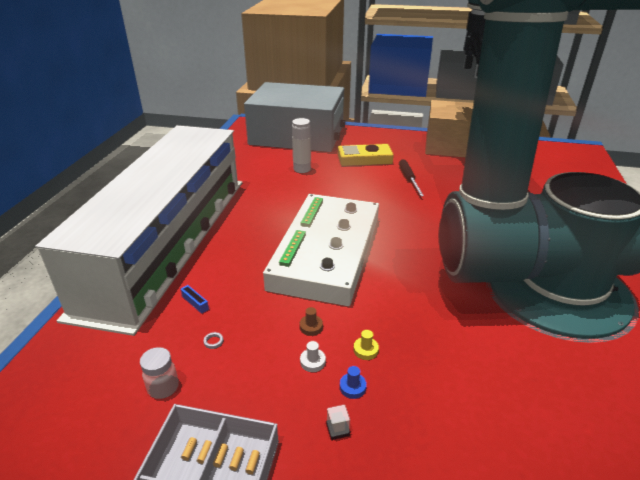

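The scene shows the panel with buttons at about (299,230), (318,240), (337,252), (358,264). There are four cap shapes: brown (396,298), yellow (432,285), blue (460,301) and bare aluminium (428,309). The bare aluminium one fits, and in the side view it is at (313,356). I'll confirm it in a crop.

Run:
```python
import cv2,numpy as np
s=cv2.imread('pics/s1.png');d=cv2.imread('pics/d1.png')
a=cv2.resize(d[190:400,260:400],None,fx=2.8,fy=2.8,interpolation=cv2.INTER_CUBIC)  # 392x588
b=cv2.resize(s[215:331,285:485],None,fx=2,fy=2,interpolation=cv2.INTER_CUBIC)
o=np.zeros((588,800,3),np.uint8);o[:588,:392]=a;o[:232,400:800]=b;cv2.imwrite('pics/c1.png',o)
```

```text
(no output)
```

View pics/c1.png

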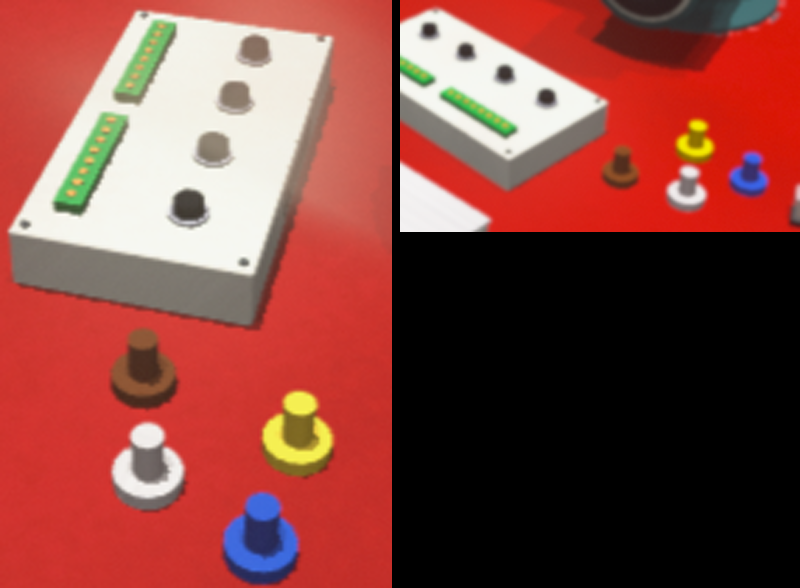

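The crop confirms the bare aluminium cap at crop (147,470), with its post top at (147,433). The button tops are at crop (256,44), (236,90), (213,142) and (189,200).

Run:
```python
from h import *
c=dict(np.load('pics/d1.npz')); e=dict(np.load('pics/s1.npz'))
w=lambda x,y,z:world(c,260+x/2.8,190+y/2.8,z)
P=[w(*p,.0655) for p in [(256,44),(236,90),(213,142),(189,200)]]
for p in P: print(p.round(4))
print('gaps',[np.linalg.norm(P[i+1]-P[i]).round(4) for i in range(3)])
print('scene',[world(e,285+x/2,215+y/2,.0655).round(4) for x,y in [(29,28),(66,48),(105,71),(146,95)]])
for n,p in dict(cap=(147,433),brown=(143,338),yel=(300,402),blue=(263,505)).items(): print(n,w(*p,.0425).round(4))
print('cap scene',world(e,285+288/2,215+173/2,.0425).round(4))
print('corners',[w(*p,.05).round(3) for p in [(140,12),(332,37),(250,268),(10,233)]])
```

```text
[ 0.4518 -0.1303  0.0655]
[ 0.4567 -0.057   0.0655]
[0.4619 0.0176 0.0655]
[0.466  0.0915 0.0655]
gaps [np.float64(0.0735), np.float64(0.0747), np.float64(0.0741)]
scene [array([ 0.4617, -0.1317,  0.0655]), array([ 0.4641, -0.0587,  0.0655]), array([0.47  , 0.0168, 0.0655]), array([0.4754, 0.0909, 0.0655])]
cap [0.4523 0.2928 0.0425]
brown [0.4727 0.2129 0.0425]
yel [0.3652 0.2484 0.0425]
blue [0.3757 0.3324 0.0425]
cap scene [0.457  0.2941 0.0425]
corners [array([ 0.565, -0.189,  0.05 ]), array([ 0.392, -0.181,  0.05 ]), array([0.414, 0.138, 0.05 ]), array([0.587, 0.136, 0.05 ])]
```

```bash
python3 -m crank '[0,25,-26.5,3,0,0,25,-26.5,3,0,0,25,-26.5,3,0,0,25,-26.5,3,0,0,25,-26.5,3,0,0,25,-26.5,3,0,0,25,-26.5,3,0,0,25,-26.5,3,0]' 20 && python3 -m crank '[0,25,-26.5,3,0,0,25,-26.5,3,0,0,25,-26.5,3,0,0,25,-26.5,3,0,0,25,-26.5,3,0,0,25,-26.5,3,0,0,25,-26.5,3,0,0,25,-26.5,3,0]'
python3 - <<'E'
from h import *
snap('wrist','w1'); s=state(); print(s['t'],s['ee_pos'],s['eef_rot'],s['force'])
E
```

```text
t: 0.77
ee_pos: [0.3204, -0.388, 0.2069]
eef_rot: [-3.141, 0.0, 0.279]
force: [1.0, 0.3, -0.3]
width: 0.0002
grip_force: 0.0
t: 1.43
ee_pos: [0.4541, -0.129, 0.1831]
eef_rot: [3.141, -0.0, 0.28]
force: [0.7, -1.2, -0.4]
width: -0.0001
grip_force: 0.0
1.4833 [ 0.45593215 -0.12456963  0.18240621] [-3.13953230e+00 -8.35483576e-04  2.82286557e-01] [-0.29913942  2.03318745 -0.79761533]
```

View pics/w1.png

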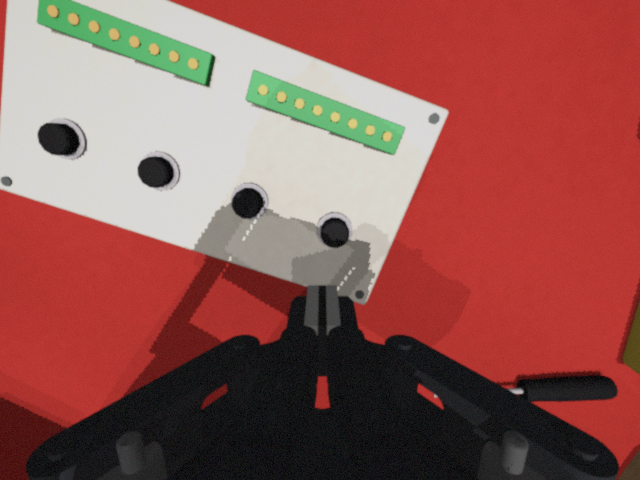

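The wrist view shows the four button tops at (334,232), (247,203), (155,172) and (58,139), the panel corner screws, and the fingertips at (322,290).

Run:
```python
from h import *
c=dict(np.load('pics/w1.npz'))
P=np.array([world(c,u,v,.0655) for u,v in [(334,232),(247,203),(155,171),(57,138)]])
print(P.round(4)); print([world(c,u,v,.0525).round(4) for u,v in [(334.5,229),(250,200),(159,170),(64,139)]])
print('depth',[world(c,u,v).round(4) for u,v in [(334,232),(247,203),(155,171),(57,138)]])
s=state();p=s['ee_pos'];y=s['eef_rot'][2]
d=P-p; print('tool mm',np.c_[d[:,0]*np.cos(y)+d[:,1]*np.sin(y), d[:,0]*np.sin(y)-d[:,1]*np.cos(y)]*1e3, p,y,s['force'])
```

```text
[[ 0.4566 -0.1391  0.0655]
 [ 0.4605 -0.066   0.0655]
 [ 0.4655  0.0073  0.0655]
 [ 0.4697  0.0809  0.0655]]
[array([ 0.4558, -0.1402,  0.0525]), array([ 0.4604, -0.0658,  0.0525]), array([0.4641, 0.0101, 0.0525]), array([0.4676, 0.085 , 0.0525])]
depth [array([ 0.4569, -0.139 ,  0.0664]), array([ 0.4607, -0.0662,  0.0663]), array([0.4655, 0.0072, 0.0657]), array([0.4697, 0.0806, 0.0659])]
tool mm [[  -3.38759812   14.11030681]
 [  20.72514184  -54.93793665]
 [  45.89383716 -123.96112716]
 [  70.41348774 -193.5199456 ]] [ 0.45593215 -0.12456963  0.18240621] 0.2822865571109532 [-0.29913942  2.03318745 -0.79761533]
```

The wrist y values are 9 mm off the side and scene ones, probably because the arm was still settling. I'll look again now that it is at rest.

```bash
python3 -m crank '[0,0,0,0,0,0,0,0,0,0]'
python3 - <<'E'
from h import *
c=snap('wrist','w2'); s=state();p=s['ee_pos'];y=s['eef_rot'][2]; print(p,y,s['force'])
g=cv2.cvtColor(c['frame'],cv2.COLOR_RGB2GRAY)
a=dict(np.load('pics/w1.npz')); print('cam', -c['R'].T@c['t'], -a['R'].T@a['t'])
m=((g<60)*255).astype(np.uint8); m[275:]=0
n,l,st,ce=cv2.connectedComponentsWithStats(m)
for i in range(1,n):
    if 200<st[i,4]<4000:
        u,v=ce[i]; w=world(c,u,v,.0655); d=(w-p)*1e3; print(ce[i].round(1),st[i],w.round(4),'tool',(d[0]*np.cos(y)+d[1]*np.sin(y)).round(1),(d[0]*np.sin(y)-d[1]*np.cos(y)).round(1))
E
```

```text
t: 1.65
ee_pos: [0.4537, -0.1304, 0.183]
eef_rot: [-3.141, 0.001, 0.282]
force: [-0.0, -0.3, -0.3]
width: 0.0
grip_force: 0.0
[ 0.45354847 -0.13106736  0.18318536] 0.28015293490290416 [-0.05122185 -0.09365272  0.24391554]
cam [ 0.526102   -0.11013159  0.32593754] [ 0.52636092 -0.10883456  0.32607075]
[ 56.5 137. ] [  37  122   40   31 1006] [0.4695 0.0798 0.0655] tool 73.6 -198.3
[153.8 170.1] [137 156  35  30 818] [0.4653 0.0068 0.0655] tool 49.4 -129.3
[245.8 201.9] [231 187  31  30 706] [ 0.4606 -0.0663  0.0655] tool 24.7 -60.3
[332.8 231.4] [320 217  27  29 636] [ 0.4564 -0.1394  0.0655] tool 0.4 8.8
[223.8 268. ] [198 256  67  19 635] [ 0.4003 -0.0605  0.0655] tool -31.6 -82.6
```

View pics/w2.png

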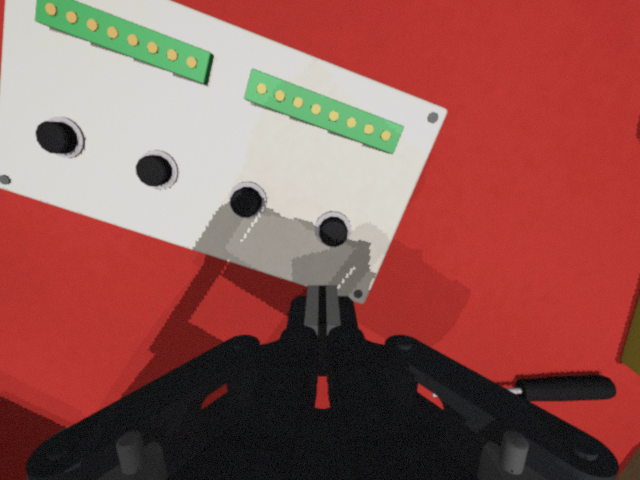

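Run:
```python
from h import *
p=state()['ee_pos']; print(p)
c=snap('side','d2'); e=snap('scene','s2'); w=dict(np.load('pics/w2.npz'))
for n,k in(('w',w),('side',c),('scene',e)):
    q=k['mtx']@(k['R']@p+k['t']); q=q[:2]/q[2]; print(n,q)
    if n!='w':
        u,v=q.astype(int); im=k['frame'][v-65:v+75,u-65:u+65,::-1]
        if n=='side': A=im.copy();a=(u-65,v-65)
        else: B=im.copy();b=(u-65,v-65)
print(a,b)
o=np.hstack([cv2.resize(x,(390,420),interpolation=cv2.INTER_CUBIC) for x in(A,B)]);cv2.imwrite('pics/c2.png',o)
```

```text
[ 0.45354847 -0.13106736  0.18318536]
w [321.97809936 300.81967175]
side [352.73666583 160.01053501]
scene [301.62239315 189.74268381]
(np.int64(287), np.int64(95)) (np.int64(236), np.int64(124))
```

View pics/c2.png

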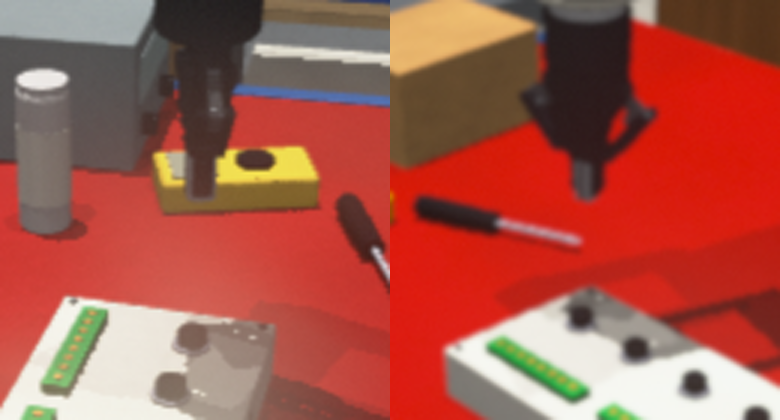

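Fingertips agree with the side and scene calibrations to about 1 px, but those views are coarse in y at 4 mm/px. I'll cross-check using depth points at button-top height.

Run:
```python
from h import *
for f in('s1','d1','w2'):
    c=dict(np.load(f'pics/{f}.npz')); v,u=np.mgrid[:480,:640]; d=c['depth']
    X=np.stack([(u-c['mtx'][0,2])/c['mtx'][0,0]*d,(v-c['mtx'][1,2])/c['mtx'][1,1]*d,d],-1).reshape(-1,3)
    W=(X-c['t'])@c['R']; W=W[d.ravel()>0]
    print(f)
    for y0 in(-.137,-.062,.013,.088):
        k=W[(abs(W[:,0]-.462)<.03)&(abs(W[:,1]-y0)<.03)&(W[:,2]>.0615)&(W[:,2]<.070)]
        if len(k): print(len(k),k.mean(0).round(4),((k.min(0)+k.max(0))/2).round(4),np.median(k[:,2]).round(4))
    k=W[(abs(W[:,0]-.455)<.03)&(abs(W[:,1]-.292)<.03)&(W[:,2]>.037)&(W[:,2]<.06)]
    if len(k): print('cap',len(k),k.mean(0).round(4),((k.min(0)+k.max(0))/2).round(4))
```

```text
s1
36 [ 0.4599 -0.1367  0.0654] [ 0.459  -0.1376  0.0653] 0.0653
37 [ 0.4635 -0.0631  0.065 ] [ 0.4627 -0.0636  0.0658] 0.0646
44 [0.4672 0.0122 0.0646] [0.4675 0.0104 0.0647] 0.0649
48 [0.4736 0.0873 0.0652] [0.4723 0.0878 0.0656] 0.0654
cap 50 [0.457  0.2942 0.0418] [0.4569 0.2945 0.042 ]
d1
46 [ 0.4553 -0.1345  0.064 ] [ 0.4551 -0.1338  0.0642] 0.0639
54 [ 0.4595 -0.0602  0.0641] [ 0.459  -0.0609  0.0644] 0.0644
62 [0.4641 0.0145 0.0642] [0.4645 0.0135 0.0643] 0.0644
74 [0.4683 0.0884 0.0643] [0.4685 0.0877 0.0644] 0.0644
cap 105 [0.4527 0.2952 0.0414] [0.4532 0.2948 0.0409]
w2
644 [ 0.4553 -0.1395  0.0655] [ 0.4545 -0.1397  0.0647] 0.0656
702 [ 0.4596 -0.0654  0.0655] [ 0.4589 -0.0653  0.0647] 0.0656
783 [0.464  0.0088 0.0655] [0.4633 0.0097 0.0647] 0.0656
881 [0.4682 0.083  0.0654] [0.4676 0.0841 0.0647] 0.0656
```

```bash
python3 -m crank '[0,1.7,6.7,25,0,0,0,0,30,0,0,0,0,30,0,0,0,0,20,0,0,0,0,5,0,0,0,0,2,0,0,0,0,0,0,0,0,0,0,0]'
python3 -m crank '[0,0,0,1,0,0,0,0,1,0,0,0,0,1,0,0,0,0,0,0,0,0,0,0,0]'
```

```text
t: 2.47
ee_pos: [0.4579, -0.1373, 0.0729]
eef_rot: [3.14, -0.002, 0.279]
force: [0.6, -0.7, -0.1]
width: -0.0002
grip_force: 0.0
t: 2.88
ee_pos: [0.4573, -0.1367, 0.0684]
eef_rot: [3.142, -0.0, 0.28]
force: [-0.2, 0.2, 0.0]
width: -0.0003
grip_force: 0.0
```

```bash
python3 -m crank '[0,0,0,0.7,0,0,0,0,0.7,0,0,0,0,0.7,0,0,0,0,0.7,0,0,0,0,0.7,0,0,0,0,0,0]'
python3 -m crank '[0,0,0,0.5,0,0,0,0,0.5,0,0,0,0,0,0]'
python3 -m crank '[0,0,0,0.5,0,0,0,0,0.5,0,0,0,0,0,0]'
```

```text
t: 3.38
ee_pos: [0.4572, -0.1368, 0.0646]
eef_rot: [-3.142, 0.0, 0.28]
force: [-0.4, 0.3, 1.5]
width: -0.0
grip_force: 0.2
t: 3.63
ee_pos: [0.4572, -0.1367, 0.0638]
eef_rot: [-3.142, -0.0, 0.28]
force: [-0.8, 0.1, 1.6]
width: -0.0005
grip_force: 0.8
t: 3.88
ee_pos: [0.4573, -0.1368, 0.0628]
eef_rot: [3.142, -0.0, 0.28]
force: [-1.9, 0.5, 2.7]
width: 0.0002
grip_force: 1.7
```

```bash
python3 -m crank '[0,0,0,0.5,0,0,0,0,0,0]'|grep -E 'pos|force'
python3 -m crank '[0,0,0,0.5,0,0,0,0,0,0]'|grep -E 'pos|force'
```

```text
ee_pos: [0.4573, -0.1368, 0.0624]
force: [-1.8, 0.3, 4.8]
grip_force: 2.1
ee_pos: [0.4573, -0.1368, 0.0618]
force: [-0.8, 0.3, 4.9]
grip_force: 2.6
```

```bash
python3 -m crank '[0,0,0,0.3,0,0,0,0,0,0]'|grep -E 'pos|force'
python3 - <<'E'
from h import *
for _ in range(3): camera('side'); print(state()['force'].round(2),state()['ee_pos'][2])
E
```

```text
ee_pos: [0.4573, -0.1368, 0.0616]
force: [-1.8, 0.8, 5.2]
grip_force: 2.8
[-2.25  1.09  5.34] 0.06165362809076345
[-1.38  1.2   5.32] 0.061655229565540204
[-2.92  1.57  5.53] 0.06162688838181069
```

```bash
python3 -m crank '[0,0,0,0.3,0,0,0,0,0,0]'|grep -E 'pos|force'; python3 -m crank '[0,0,0,0.2,0,0,0,0,0,0,0,0,0,0,0]'|grep -E 'pos|force'
```

```text
ee_pos: [0.4573, -0.1368, 0.0614]
force: [-3.0, 0.9, 6.1]
grip_force: 3.0
ee_pos: [0.4573, -0.1368, 0.0612]
force: [-2.8, -0.0, 6.8]
grip_force: 3.2
```

Button 1 is soft: 6.8 N with no break-over. Moving to button 2.

```bash
python3 -m crank '[0,0,0,-5,0,0,0,0,-8,0,0,8,-23.3,0,0,0,8,-23.3,0,0,0,8,-23.3,0,0,0,0,0,4,0,0,0,0,3,0,0,0,0,0,0]'|grep -E 'pos|force'
python3 -m crank '[0,0,0,0.7,0,0,0,0,0.7,0,0,0,0,0.7,0,0,0,0,0.7,0,0,0,0,0,0]'|grep -E 't:|pos|force'
python3 -m crank '[0,0,0,0.5,0,0,0,0,0.5,0,0,0,0,0,0]'|grep -E 'pos|force'
```

```text
ee_pos: [0.4607, -0.0631, 0.0666]
force: [0.2, 0.3, -0.5]
grip_force: 0.0
t: 6.03
ee_pos: [0.461, -0.0632, 0.0641]
eef_rot: [-3.142, 0.0, 0.279]
force: [-0.4, 0.6, -0.1]
grip_force: 0.1
ee_pos: [0.461, -0.0629, 0.0632]
force: [-0.6, -0.2, 0.6]
grip_force: 0.2
```

```bash
python3 -m crank '[0,0,0,0.5,0,0,0,0,0.5,0,0,0,0,0,0]'|grep -E 'pos|force'
python3 -m crank '[0,0,0,0.5,0,0,0,0,0.3,0,0,0,0,0,0]'|grep -E 'pos|force'
```

```text
ee_pos: [0.461, -0.0629, 0.0621]
force: [0.3, -0.6, 0.3]
grip_force: 0.2
ee_pos: [0.461, -0.0629, 0.0614]
force: [-0.7, -0.1, 1.6]
grip_force: 0.7
```

```bash
python3 -m crank '[0,0,0,0.4,0,0,0,0,0.4,0,0,0,0,0,0]'|grep -E 'pos|force'
python3 -m crank '[0,0,0,0.5,0,0,0,0,0,0]'|grep -E 'pos|force'
```

```text
ee_pos: [0.461, -0.0629, 0.0607]
force: [-0.9, 0.7, 3.4]
grip_force: 1.4
ee_pos: [0.4611, -0.0629, 0.0602]
force: [-1.4, 0.9, 4.6]
grip_force: 1.8
```

```bash
python3 -m crank '[0,0,0,0.4,0,0,0,0,0,0]'|grep -E 'pos|force'
python3 -m crank '[0,0,0,0.3,0,0,0,0,0,0]'|grep -E 'pos|force'
```

```text
ee_pos: [0.461, -0.0629, 0.0598]
force: [-1.5, 0.7, 4.8]
grip_force: 2.2
ee_pos: [0.4611, -0.0629, 0.0595]
force: [-2.0, 0.8, 4.7]
grip_force: 2.4
```

```bash
python3 -m crank '[0,0,0,0.2,0,0,0,0,0,0]'|grep -E 'pos|force'
```

```text
ee_pos: [0.461, -0.0629, 0.0593]
force: [-2.4, 0.5, 5.2]
grip_force: 2.6
```

```bash
python3 -m crank '[0,0,0,0.3,0,0,0,0,0,0]'|grep -E 'pos|force'
python3 -m crank '[0,0,0,0.3,0,0,0,0,0,0]'|grep -E 'pos|force'
```

```text
ee_pos: [0.461, -0.0629, 0.059]
force: [-1.8, 1.6, 5.1]
grip_force: 2.9
ee_pos: [0.4611, -0.063, 0.0587]
force: [-2.4, 1.1, 6.9]
grip_force: 3.1
```

```bash
python3 -m crank '[0,0,0,0.1,0]'|grep force
python3 - <<'E'
from h import *
f=[]
for _ in range(4): camera('side'); f.append(state()['force'])
print(np.mean(f,0),state()['t'])
E
```

```text
force: [-1.8, 1.7, 6.5]
grip_force: 3.2
[-2.1937996   1.21000931  6.17731094] 8.3167
```

Button 2 is soft too, at about 6.3 N. On to button 3.

```bash
python3 -m crank '[0,0,0,-7,0,0,0,0,-8,0,0,8.1,-23.5,0,0,0,8.1,-23.5,0,0,0,8.1,-23.5,0,0,0,0,0,4,0,0,0,0,3,0,0,0,0,0,0]'|grep -E 'pos|force'
python3 -m crank '[0,0,0,0.7,0,0,0,0,0.7,0,0,0,0,0.7,0,0,0,0,0.4,0,0,0,0,0,0]'|grep -E 't:|pos|force'
python3 -m crank '[0,0,0,0.5,0,0,0,0,0.5,0,0,0,0,0,0]'|grep -E 'pos|force'
```

```text
ee_pos: [0.4646, 0.0113, 0.0661]
force: [-0.6, 0.3, 0.4]
grip_force: 0.0
t: 9.4
ee_pos: [0.4649, 0.0112, 0.064]
eef_rot: [3.142, 0.0, 0.279]
force: [-0.4, 0.8, 0.3]
grip_force: 0.1
ee_pos: [0.4649, 0.0115, 0.0629]
force: [-0.3, -1.0, 0.3]
grip_force: 0.2
```

```bash
python3 -m crank '[0,0,0,0.5,0,0,0,0,0.5,0,0,0,0,0,0]'|grep -E 'pos|force'
python3 -m crank '[0,0,0,0.5,0,0,0,0,0.3,0,0,0,0,0,0]'|grep -E 'pos|force'
```

```text
ee_pos: [0.4649, 0.0116, 0.0619]
force: [-0.2, -1.0, 0.7]
grip_force: 0.2
ee_pos: [0.4649, 0.0115, 0.0612]
force: [-0.4, 0.4, 0.8]
grip_force: 0.6
```

```bash
python3 -m crank '[0,0,0,0.5,0,0,0,0,0.5,0,0,0,0,0,0]'|grep -E 'pos|force'
python3 -m crank '[0,0,0,0.5,0,0,0,0,0,0]'|grep -E 'pos|force'
```

```text
ee_pos: [0.4649, 0.0115, 0.0602]
force: [-1.5, 0.1, 2.3]
grip_force: 1.4
ee_pos: [0.4649, 0.0115, 0.0597]
force: [-1.4, 0.1, 4.6]
grip_force: 1.8
```

```bash
python3 -m crank '[0,0,0,0.3,0,0,0,0,0,0]'|grep -E 'pos|force'
```

```text
ee_pos: [0.4649, 0.0116, 0.0594]
force: [-2.7, 0.8, 4.0]
grip_force: 2.1
```

```bash
python3 -m crank '[0,0,0,0.3,0,0,0,0,0,0]'|grep -E 'pos|force'
python3 -m crank '[0,0,0,0.3,0,0,0,0,0,0]'|grep -E 'pos|force'
```

```text
ee_pos: [0.4649, 0.0115, 0.0592]
force: [-1.1, 1.3, 4.0]
grip_force: 2.4
ee_pos: [0.4649, 0.0115, 0.0589]
force: [-2.0, 0.6, 5.2]
grip_force: 2.6
```

```bash
python3 -m crank '[0,0,0,0.3,0,0,0,0,0,0]'|grep -E 'pos|force'
```

```text
ee_pos: [0.4649, 0.0116, 0.0586]
force: [-2.3, 1.2, 5.4]
grip_force: 2.9
```

```bash
python3 -m crank '[0,0,0,0.4,0,0,0,0,0,0]'|grep -E 'pos|force'
python3 - <<'E'
from h import *
f=[]
for _ in range(4): camera('side'); f.append(state()['force'])
print(np.mean(f,0),state()['t'])
E
```

```text
ee_pos: [0.4649, 0.0116, 0.0582]
force: [-2.1, 1.4, 6.1]
grip_force: 3.2
[-2.14783423  0.3885659   5.98348285] 11.6
```

```bash
python3 -m crank '[0,0,0,0.3,0,0,0,0,0,0]'|grep -E 'pos|force'
```

```text
ee_pos: [0.4649, 0.0115, 0.058]
force: [-2.6, 1.6, 6.9]
grip_force: 3.4
```

Button 3 is soft. Button 4 should be the sound one.

```bash
python3 -m crank '[0,0,0,-7,0,0,0,0,-8,0,0,8.5,-23.6,0,0,0,8.5,-23.6,0,0,0,8.5,-23.6,0,0,0,0,0,4,0,0,0,0,3,0,0,0,0,0,0]'|grep -E 'pos|force'
python3 -m crank '[0,0,0,0.7,0,0,0,0,0.7,0,0,0,0,0.7,0,0,0,0,0,0,0,0,0,0,0]'|grep -E 't:|pos|force'
python3 -m crank '[0,0,0,0.5,0,0,0,0,0.5,0,0,0,0,0,0]'|grep -E 'pos|force'
```

```text
ee_pos: [0.4695, 0.0864, 0.0653]
force: [0.3, -0.4, -0.1]
grip_force: 0.1
t: 12.85
ee_pos: [0.4699, 0.0863, 0.0638]
eef_rot: [3.142, -0.0, 0.279]
force: [-0.1, -0.3, 0.3]
grip_force: 0.1
ee_pos: [0.4698, 0.0866, 0.0626]
force: [0.6, -0.4, 0.9]
grip_force: 0.2
```

```bash
python3 -m crank '[0,0,0,0.5,0,0,0,0,0.5,0,0,0,0,0,0]'|grep -E 'pos|force'
python3 -m crank '[0,0,0,0.5,0,0,0,0,0.3,0,0,0,0,0,0]'|grep -E 'pos|force'
```

```text
ee_pos: [0.4698, 0.0866, 0.0616]
force: [0.0, 0.4, 0.5]
grip_force: 0.4
ee_pos: [0.4699, 0.0866, 0.061]
force: [-1.3, 0.1, 1.9]
grip_force: 1.0
```

```bash
python3 -m crank '[0,0,0,0.4,0,0,0,0,0.3,0,0,0,0,0,0]'|grep -E 'pos|force'
```

```text
ee_pos: [0.4699, 0.0866, 0.0603]
force: [-1.7, -0.6, 2.7]
grip_force: 1.6
```

```bash
python3 -m crank '[0,0,0,0.4,0,0,0,0,0,0]'|grep -E 'pos|force'
python3 -m crank '[0,0,0,0.3,0,0,0,0,0,0]'|grep -E 'pos|force'
```

```text
ee_pos: [0.4699, 0.0866, 0.0599]
force: [-0.5, -1.3, 3.6]
grip_force: 1.9
ee_pos: [0.4699, 0.0866, 0.0595]
force: [-0.8, 0.1, 4.2]
grip_force: 2.2
```

```bash
python3 -m crank '[0,0,0,0.3,0,0,0,0,0,0]'|grep -E 'pos|force'
```

```text
ee_pos: [0.4698, 0.0866, 0.059]
force: [0.0, -0.9, 0.6]
grip_force: 0.0
```

```bash
python3 -m crank '[0,0,0,0.2,0,0,0,0,0,0]'|grep -E 'pos|force'
```

```text
ee_pos: [0.4697, 0.0866, 0.0587]
force: [0.9, -0.1, 0.3]
grip_force: 0.0
```

Button 4 broke over: the force dropped from about 4.5 N to 0. Next I go above the aluminium cap and look at it, plus button 4, to confirm.

```bash
python3 -m crank '[0,0,0,-30,0,0,0,0,-40,0,0,7.2,-34,-20,0,0,7.2,-34,-15,0,0,7.2,-34,-10,0,0,7.2,-34,-10,0,0,7.2,-34,0,0,0,7.2,-34,0,0]'|grep -E 't:|pos'
python3 -m crank '[50,0,0,0,0,50,0,0,0,0,50,0,0,0,0]' 25 |grep -E 't:|pos|width'
python3 - <<'E'
from h import *
c=snap('wrist','w3');s=state();p=s['ee_pos'];print(p,s['eef_rot'])
v,u=np.mgrid[:480,:640]; d=c['depth']
X=np.stack([(u-c['mtx'][0,2])/c['mtx'][0,0]*d,(v-c['mtx'][1,2])/c['mtx'][1,1]*d,d],-1).reshape(-1,3)
W=(X-c['t'])@c['R']; W=W[d.ravel()>0]
for (x,y),z0,z1 in [((.455,.294),.038,.046),((.470,.0865),.053,.070),((.455,.294),.009,.015)]:
    k=W[(abs(W[:,0]-x)<.03)&(abs(W[:,1]-y)<.03)&(W[:,2]>z0)&(W[:,2]<z1)]
    if len(k): print(len(k),k.mean(0).round(4),((k.min(0)+k.max(0))/2).round(4),np.median(k[:,2]).round(4))
E
```

```text
t: 15.18
ee_pos: [0.4547, 0.2965, 0.1846]
eef_rot: [-3.141, -0.001, 0.28]
t: 15.43
ee_pos: [0.4549, 0.2944, 0.1836]
eef_rot: [3.141, 0.001, 0.28]
width: 0.0354
[0.45506218 0.29395035 0.18374804] [3.14128276e+00 3.68710332e-04 2.79454831e-01]
415 [0.4523 0.2922 0.0428] [0.4518 0.2921 0.0416] 0.043
796 [0.4681 0.0866 0.0553] [0.4674 0.0855 0.0557] 0.0557
1020 [0.4553 0.2931 0.0129] [0.4519 0.2921 0.0121] 0.0129
```

View pics/w3.png

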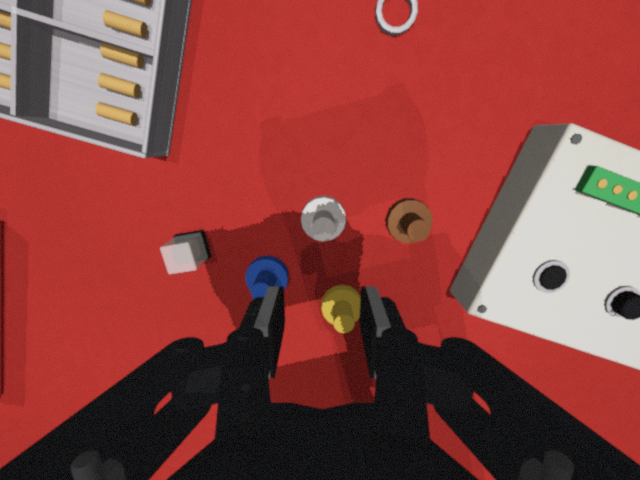

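Button 4 is down, with its top at 55.7 mm. The aluminium cap is at (323,218), almost under the TCP, with brown at (410,222), blue at (266,278) and yellow at (343,308) around it. The fingers have clear room, so I grasp it.

```bash
python3 -m crank '[50,-1.5,0,35,0,50,0,0,35,0,50,0,0,35,0,50,0,0,35,0,50,0,0,20,0,50,0,0,7.5,0,50,0,0,0,0,50,0,0,0,0]'
python3 -m crank '[0,0,0,0,0,0,0,0,0,0,0,0,0,0,0,0,0,0,0,0,0,0,0,0,0,0,0,0,0,0]' 40
python3 -m crank '[0,0,0,0,0,0,0,0,0,0]'
```

```text
t: 16.15
ee_pos: [0.4543, 0.2939, 0.0177]
eef_rot: [-3.141, -0.001, 0.279]
force: [0.8, 0.2, 0.2]
width: 0.0501
grip_force: 0.0
t: 16.65
ee_pos: [0.4544, 0.2945, 0.0182]
eef_rot: [-3.141, -0.002, 0.28]
force: [-0.9, -2.1, 7.9]
width: 0.0187
grip_force: 38.8
t: 16.82
ee_pos: [0.4544, 0.2945, 0.0182]
eef_rot: [-3.141, -0.002, 0.28]
force: [-1.2, -2.4, 8.5]
width: 0.0187
grip_force: 38.8
```

```bash
python3 -m crank '[0,0,0,-5,0,0,0,0,-20,0,0,0,0,-40,0,0,0,0,-40,0,0,0,0,-20,0,0,0,0,0,0,0,0,0,0,0]'
python3 - <<'E'
from h import *
c=snap('side','d3');w=snap('wrist','w4');s=state();p=s['ee_pos'];print(p,s['eef_rot'],s['t'])
q=c['mtx']@(c['R']@p+c['t']); q=(q[:2]/q[2]).astype(int);print(q)
u,v=q; A=cv2.resize(c['frame'][v-60:v+45,u-50:u+50,::-1],(400,420),interpolation=cv2.INTER_CUBIC)
B=cv2.resize(w['frame'][150:350,220:420-10,::-1],(380,400),interpolation=cv2.INTER_CUBIC)
o=np.zeros((420,780,3),np.uint8);o[:,:400]=A;o[:400,400:]=B;cv2.imwrite('pics/c3.png',o)
E
```

```text
t: 17.4
ee_pos: [0.454, 0.2945, 0.1432]
eef_rot: [-3.141, -0.003, 0.28]
force: [1.2, 0.7, -1.9]
width: 0.0183
grip_force: 39.2
[0.45318653 0.29398745 0.14068017] [3.14138601e+00 9.90091777e-04 2.79821471e-01] 17.5
[311 301]
```

View pics/c3.png

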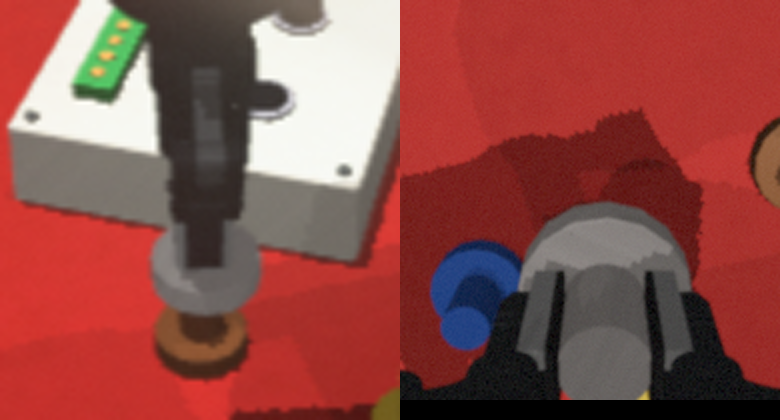

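Run:
```python
from h import *
s=state();p=s['ee_pos'];y=s['eef_rot'][2];print(p)
ex=np.array([np.cos(y),np.sin(y),0]);ey=np.array([np.sin(y),-np.cos(y),0])
for f in('w4','d3'):
    c=dict(np.load(f'pics/{f}.npz')); v,u=np.mgrid[:480,:640]; d=c['depth']
    X=np.stack([(u-c['mtx'][0,2])/c['mtx'][0,0]*d,(v-c['mtx'][1,2])/c['mtx'][1,1]*d,d],-1).reshape(-1,3)
    W=((X-c['t'])@c['R'])[d.ravel()>0]-p
    T=np.c_[W@ex,W@ey,W[:,2]]*1e3
    for n,z0,z1,r in(('skirt',-12,-1,27),('post top',20,28,9.5)):
        k=T[(T[:,2]>z0)&(T[:,2]<z1)&(np.hypot(T[:,0],T[:,1])<r)]
        if n=='skirt':
          print(f,n,len(k),k.min(0).round(1),k.max(0).round(1),np.median(k[:,2]))
          from scipy.optimize import least_squares
          # rim: outermost points
          a=np.arctan2(k[:,1],k[:,0]);b=np.digitize(a,np.linspace(-np.pi,np.pi,37));
          rim=np.array([k[b==i][np.hypot(*k[b==i][:,:2].T).argmax()] for i in set(b) if (b==i).sum()>3])
          rim=rim[np.hypot(rim[:,0],rim[:,1])>17]
          o=least_squares(lambda q:np.hypot(rim[:,0]-q[0],rim[:,1]-q[1])-22,[0,0],loss='soft_l1');print(o.x.round(1),len(rim),o.cost)
        elif len(k): print(f,n,len(k),k.mean(0).round(1),((k.min(0)+k.max(0))/2).round(1))
```

```text
[0.45318653 0.29398745 0.14068017]
w4 skirt 2220 [ -0.4 -21.1 -12. ] [19.5 21.3 -1. ] -4.649380048705174
[-2.6  0.4] 19 0.54335507442974
w4 post top 1575 [ 0.3  0.1 25.1] [-0.8  0.2 23.9]
d3 skirt 325 [-21.8 -26.  -11.9] [21.3 15.8 -1.4] -4.294290304228787
[-0.5 -2.6] 24 6.45165483187829
```

```bash
python3 -m crank '[0,-6.85,33.9,0,0,0,-6.85,33.9,0,0,0,-6.85,33.9,0,0,0,-6.85,33.9,0,0,0,-6.85,33.9,0,0,0,-6.85,33.9,0,0,0,0,0,30,0,0,0,0,0,0]'
python3 -m crank '[0,0,0,15,0,0,0,0,15,0,0,0,0,0,0,0,0,0,0,0]'
python3 - <<'E'
from h import *
w=snap('wrist','w5');c=snap('side','d5');e=snap('scene','s5');s=state();p=s['ee_pos'];print(p,s['eef_rot'],s['force'],s['t'])
def crop(k,r,f):
    q=k['mtx']@(k['R']@p+k['t']);u,v=(q[:2]/q[2]).astype(int);print(u-r,v-r)
    return cv2.resize(k['frame'][v-r:v+r,u-r:u+r,::-1],(390,390),interpolation=cv2.INTER_CUBIC)
cv2.imwrite('pics/c5.png',np.hstack([crop(c,39,5),crop(e,39,5)]))
E
```

```text
t: 18.17
ee_pos: [0.4682, 0.0856, 0.1063]
eef_rot: [-3.141, 0.006, 0.277]
force: [-1.9, -0.1, -3.5]
width: 0.0186
grip_force: 39.4
t: 18.5
ee_pos: [0.4696, 0.088, 0.081]
eef_rot: [-3.141, 0.002, 0.281]
force: [-0.1, -0.4, -0.6]
width: 0.0186
grip_force: 39.4
[0.47053585 0.0878174  0.08246726] [ 3.14158078e+00 -6.65141481e-04  2.80413114e-01] [-0.30236259  0.02215029 -0.5189768 ] 18.65
286 214
319 216
```

View pics/c5.png

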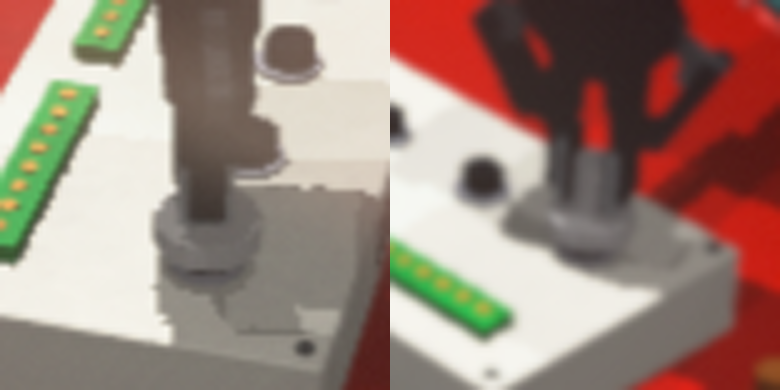

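The cap hangs above button 4, with the collar hidden beneath it in both views. I lower it gently and watch the force: contact at TCP z≈71 mm would mean it sits on the collar, and 68 mm means seated.

```bash
python3 -m crank '[0,0,0,3,0,0,0,0,3,0,0,0,0,3,0,0,0,0,1,0,0,0,0,0,0,0,0,0,0,0]'|grep -E 'pos|force'
python3 -m crank '[0,0,0,0.7,0,0,0,0,0.7,0,0,0,0,0.6,0,0,0,0,0,0]'|grep -E 'pos|force'
```

```text
ee_pos: [0.4702, 0.0873, 0.0715]
force: [-0.4, -0.5, -1.6]
grip_force: 39.4
ee_pos: [0.4702, 0.0873, 0.0694]
force: [-0.5, 0.6, -0.9]
grip_force: 39.4
```

Past the collar height with no contact. Continuing down.

```bash
python3 -m crank '[0,0,0,0.5,0,0,0,0,0.5,0,0,0,0,0,0]'|grep -E 'pos|force'
python3 -m crank '[0,0,0,0.5,0,0,0,0,0,0]'|grep -E 'pos|force'
```

```text
ee_pos: [0.4702, 0.0873, 0.0684]
force: [-0.1, 0.3, -0.9]
grip_force: 39.4
ee_pos: [0.4703, 0.0874, 0.0683]
force: [-2.0, -1.0, 2.7]
grip_force: 39.9
```

It seated at 68.3 mm, as predicted. Releasing, then retreating upward.

```bash
python3 -m crank '[45,0,0,0,0,45,0,0,0,0,45,0,0,0,0,45,0,0,0,0,45,0,0,0,0]' 20
python3 -m crank '[45,0,0,-10,0,45,0,0,-25,0,45,0,0,-35,0,45,0,0,-35,0,45,0,0,-20,0,45,0,0,0,0,45,0,0,0,0]'
python3 - <<'E'
from h import *
w=snap('wrist','w6');s=state();p=s['ee_pos'];print(p,s['t'],s['force'])
c=w;v,u=np.mgrid[:480,:640]; d=c['depth']
X=np.stack([(u-c['mtx'][0,2])/c['mtx'][0,0]*d,(v-c['mtx'][1,2])/c['mtx'][1,1]*d,d],-1).reshape(-1,3)
W=((X-c['t'])@c['R'])[d.ravel()>0]
for z0,z1 in((.088,.097),(.058,.068)):
    k=W[(abs(W[:,0]-.47)<.03)&(abs(W[:,1]-.087)<.03)&(W[:,2]>z0)&(W[:,2]<z1)]
    print(len(k),k.mean(0).round(4),np.percentile(k[:,2],[10,50,90]).round(4))
E
```

```text
t: 20.32
ee_pos: [0.4703, 0.0874, 0.068]
eef_rot: [3.142, -0.0, 0.28]
force: [-0.6, -0.3, 0.6]
width: 0.0447
grip_force: 0.0
t: 20.9
ee_pos: [0.4706, 0.0874, 0.1946]
eef_rot: [3.141, -0.002, 0.28]
force: [-0.5, 0.6, -0.5]
width: 0.0448
grip_force: 0.0
[0.47018079 0.08735744 0.19315788] 20.95 [ 0.05522109  0.48414017 -0.12905094]
540 [0.4679 0.0865 0.0928] [0.0919 0.0929 0.0937]
1275 [0.4719 0.0876 0.0628] [0.0618 0.0629 0.0638]
```

View pics/w6.png

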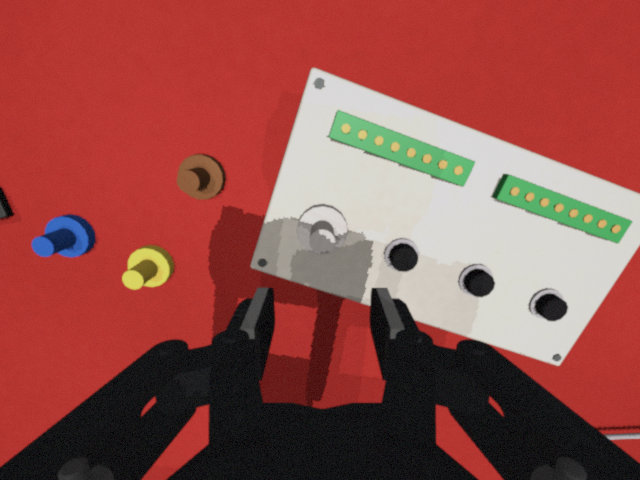

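The cap stands at (322,228) over button 4. Its post top is at 92.8 mm and its skirt top at 62.9 mm, against 92.5 and 62.5 for flat seating. The look-alikes are untouched and the gripper is clear.

```bash
python3 -c "
from workcell import finish_job; print(finish_job())"
```

```text
the job is handed in; nothing more can be done
None
```

Button 4 was the one that still snaps: it broke over at about 4.5 N. The other three stayed soft and read no more than 6.9 N each; the aluminium cap now stands flat over button 4, released, and I touched nothing else on the bench; the job was handed in at about 21 s.

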